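Sort the rock specimens into their trays

ROBOT

A 6-joint arm with a two-finger parallel gripper is mounted at the origin on the work surface. World frame = base frame: x ahead of the robot, y to its left, z up, the work surface at z = 0. Lengths are in m, angles in degrees, forces in N, time in s.
With the tool pointing down it reaches from about 0.4 to 0.825 m from the base axis. Payload 7 kg.
Tool frame: the origin (TCP) lies midway between the tips of the shut fingers; the grasp point (between the pads) lies 19 mm behind it; z points along the fingers, x is the direction in which the jaws open and shut, and the axes are right-handed (so a half turn about z gives the same grasp; the last joint's range is limited). The gripper opens to 88 mm and grips with 3 to 60 N. Pads are 19 mm wide; open, the fingers measure 130 mm over their backs; the gripper's body (78 mm by 193 mm) begins 47 mm behind the grasp point.
Start: joints at [80.907, 20.546, 0.682, 0, -70.136, -16.507], TCP at [0.292, 0.609, 0.227] pointing down, gripper open.
Joint ranges: [-176.03, 176.03], [-82.01, 121.73], [-58.28, 71.71], [-173.87, 95.51], [-174.79, -0.11], [-173.66, 173.66]. Speed limits (degrees/s): [136.94, 136.94, 172.46, 180, 180, 180].

INTERFACE

Orientations are given as [roll, pitch, yaw] about the fixed x, y, z axes, in that order (R = Rz(yaw) Ry(pitch) Rx(roll)).
In Python, from plant import * gives the robot as it stands. The module is installed in compiled form; this text tells all that it offers.
- The arm moves only by the shell command python3 -m pendant 'ROWS' [OPENING]. ROWS is JSON, a list that holds one entry, the list of rows, each a list of 6 numbers: the shift along the world's x, y, z in mm, then the turn, a rotation vector about the world's x, y, z in degrees. A call has 1 to 10 rows; each row is the pose to reach, as a shift and turn from the pose commanded when the call began; what a row does not reach only later rows make up. A row lasts 1/8 s, in which the tool goes at most 62.5 mm and 10.7 degrees, less where a joint would pass 70% of its speed; a pose out of reach is approached as far as the arm can. A call with a gripper value outside its range is refused whole. OPENING is the closure, from -1 (fully open) to 1 (shut), set as the call begins (- or left out, the last holds). The fingers move at their own pace and stop on an object; the grip force is fixed at half the most. Time passes only in rows, so rows that repeat a pose let the fingers close. It gives the time, the measured TCP pose, the force and the opening at its end, in the units of the state.
- get_obs(): the state, without advancing time (a new reading comes with each control period).
- snapshot(name): name is "scene" or "top" or "wrist"; returns a dict with "pixels" (420x560x3 uint8, red, green, blue), "depth" (420x560 float32, m along the optical axis (not along the pixel's ray), 0 where there is no reading), "fx", "fy", "cx", "cy" (pixels), "pose" (4x4, takes a point from camera to world coordinates); the wrist camera has in their place "tool_from_camera" (4x4, takes a point from camera to tool coordinates, whose origin is the TCP and whose axes are the tool frame's). Camera axes: x right, y down, z forward; pixel columns grow to the right and rows downward; lengths in m; the calibration is good to about 2 mm. A picture is of the moment at which its call begins: read the wrist's pose just before it.
- close_job(): hands the job in, once; it reports no verdict.
The state is a dict: "clock": time; "joint_pos": joint angles; "qvel": joint speeds; "tau": joint torques, N m; "tool_pos": TCP position; "orientation": TCP orientation; "force": force on the tool from outside, world axes, zero at the start; "moment": the same for the moment, N m; "opening": finger opening in m.
Only numpy, scipy, OpenCV 4.12 (cv2) and the standard library are available. Lean on these libraries where they do the work, as an engineer would, in place of code of your own. Each camera call takes 0.05 s, during which the arm holds its last target. There are 200 camera calls.

TASK

Sort the five cut rock specimens on the bench into the plywood trays by test: the two tall cores standing upright one in each bay of the two-bay tray, the two flat discs lying flat one in each round recess of the recessed board, and the square bar lying lengthwise in the long trough. Set each one down gently on the floor of its place, and leave them all there, let go and at rest.

Things in the scene. Friction and masses are not known exactly. Their poses are not given: they have to be found in the camera images.
- core_a: Rock core for the compression test: plain grey stone cylinder 42 mm in diameter and 84 mm tall, standing upright on the bench, about 0.3 kg. Origin: centre of its underside; z up along its axis.
- core_b: Rock core for the compression test: plain grey stone cylinder 42 mm in diameter and 84 mm tall, standing upright on the bench, about 0.3 kg. Origin: centre of its underside; z up along its axis. Same as core_a; either may go in either bay.
- disc_a: Rock disc for the splitting test: plain grey stone disc 50 mm in diameter and 25 mm thick, lying flat on the bench, about 0.13 kg. Origin: centre of its underside; z up along its axis.
- disc_b: Rock disc for the splitting test: plain grey stone disc 50 mm in diameter and 25 mm thick, lying flat on the bench, about 0.13 kg. Origin: centre of its underside; z up along its axis. Same as disc_a; either may go in either recess.
- bar: Rock bar for the bending test: plain grey square stone bar 30 x 100 x 30 mm (x, y, z), lying on the bench, about 0.24 kg. Origin: centre of its underside; y along its length, z up.
- core_tray: Plywood open box fixed to the bench, 72 x 139 mm (x, y) outside and 29 mm high, walls 5 mm, floor 5 mm thick, with one divider making two square bays, each 62 x 62 mm inside and 24 mm deep. Origin: centre of its underside, on the bench; bay centres at x = 0, y = -33.5 and +33.5 mm.
- disc_board: Flat plywood board fixed to the bench, 84 x 158 mm (x, y) and 14 mm thick, with two round recesses 68 mm in diameter and 9 mm deep (their floor 5 mm above the bench). Origin: centre of its underside, on the bench; recess centres at x = 0, y = -37 and +37 mm.
- bar_trough: Shallow plywood open box fixed to the bench, one long trough: 58 x 130 mm (x, y) outside and 14 mm high, walls 5 mm, floor 5 mm thick, inside 48 x 120 mm. Origin: centre of its underside, on the bench; y along its length.
Mind the look-alikes: they are no part of the job. What is shaped like the disc_b but blue or green is not meant. Leave any red look-alike of the bar alone.

How it is judged (in metres and radians):
At the end, for the whole second after the job is handed in: Both cores upright (within 0.1 rad) in the bays of core_tray, both discs flat in the recesses of disc_board and the bar flat and lengthwise in bar_trough, each with its underside on the floor of its place (less than 9 mm above the bench), released and at rest (under 20 mm/s) (x of core_a in the frame of core_tray between -0.025 and 0.025 m and y of core_a in the frame of core_tray between -0.06 and 0.06 m and z of core_a in the frame of core_tray between 0 and 0.009 m and angle between each of core_a, core_b, disc_a, disc_b, bar's own z axis and vertical below 0.1 rad and linear speed of each of core_a, core_b, disc_a, disc_b, bar below 0.02 m/s and x of core_b in the frame of core_tray between -0.025 and 0.025 m and y of core_b in the frame of core_tray between -0.06 and 0.06 m and z of core_b in the frame of core_tray between 0 and 0.009 m and x of disc_a in the frame of disc_board between -0.025 and 0.025 m and y of disc_a in the frame of disc_board between -0.06 and 0.06 m and z of disc_a in the frame of disc_board between 0 and 0.009 m and x of disc_b in the frame of disc_board between -0.025 and 0.025 m and y of disc_b in the frame of disc_board between -0.06 and 0.06 m and z of disc_b in the frame of disc_board between 0 and 0.009 m and x of bar in the frame of bar_trough between -0.02 and 0.02 m and y of bar in the frame of bar_trough between -0.03 and 0.03 m and z of bar in the frame of bar_trough between 0 and 0.009 m and angle between the y axis of bar and the y axis of bar_trough, either way round below 0.35 rad); the robot touches nothing.
It fails at once if a specimen is dropped into its tray from a height or thrown down (over 0.6 m/s, a fall of about 20 mm, in the last 30 mm) ((horizontal distance between core_a and core_tray below 0.06 m and z of core_a in the frame of core_tray below 0.035 m and linear speed of core_a above 0.6 m/s) or (horizontal distance between core_b and core_tray below 0.06 m and z of core_b in the frame of core_tray below 0.035 m and linear speed of core_b above 0.6 m/s) or (horizontal distance between disc_a and disc_board below 0.06 m and z of disc_a in the frame of disc_board below 0.035 m and linear speed of disc_a above 0.6 m/s) or (horizontal distance between disc_b and disc_board below 0.06 m and z of disc_b in the frame of disc_board below 0.035 m and linear speed of disc_b above 0.6 m/s) or (horizontal distance between bar and bar_trough below 0.06 m and z of bar in the frame of bar_trough below 0.035 m and linear speed of bar above 0.6 m/s)).
It also fails if it takes over 128 s, if anything falls off the work surface, if the arm or the gripper's body presses on something with over 40 N, if the wrist force passes 120 N, or if a joint passes its speed limit or range.

## Working session

There is one attempt and no reset: what is moved stays moved. The work goes in short steps, Python scripts to look and compute and a shell command to move; the robot and the scene stay as the last step left them, time stands still between calls to the robot, and variables do not carry over. Pictures are saved under pics/ and viewed, about 12 in all and at most 16, crops included, and the job is handed in when it is done.

```bash
mkdir -p pics; python3 - <<'E'
from plant import *
import cv2,numpy as np
o=get_obs();print({k:np.round(v,3) for k,v in o.items()})
for n in("top","scene"):
    s=snapshot(n);cv2.imwrite(f"pics/{n}0.png",s["pixels"][:,:,::-1]);np.savez(f"{n}0.npz",**s);print(n,s["fx"],s["cx"],np.round(s["pose"],3).tolist())
E
```

```text
{'clock': np.float64(0.0), 'joint_pos': array([ 8.0908e+01,  2.0592e+01,  6.3400e-01, -2.1000e-02, -7.0136e+01,
       -1.6508e+01]), 'qvel': array([-0.005,  0.137,  0.059, -0.147, -0.065, -0.054]), 'tau': array([ 3.0000e-03, -5.8273e+01,  2.9305e+01,  6.9970e+00,  7.0000e-03,
       -0.0000e+00]), 'tool_pos': array([0.291, 0.608, 0.226]), 'orientation': array([-1.79993e+02, -9.60000e-02, -1.15607e+02]), 'force': array([0.687, 0.884, 0.769]), 'moment': array([ 0.012, -0.014,  0.025]), 'opening': np.float64(0.088)}
top 417.86968217917166 277.05726657155384 [[-0.023, -0.99, 0.14, 0.337], [-0.999, 0.018, -0.036, 0.019], [0.033, -0.141, -0.99, 0.95], [0.0, 0.0, 0.0, 1.0]]
scene 471.9926578474067 277.7188977049043 [[0.255, 0.737, -0.627, 1.053], [0.967, -0.207, 0.15, -0.129], [-0.019, -0.644, -0.765, 0.775], [0.0, 0.0, 0.0, 1.0]]
```

View pics/top0.png

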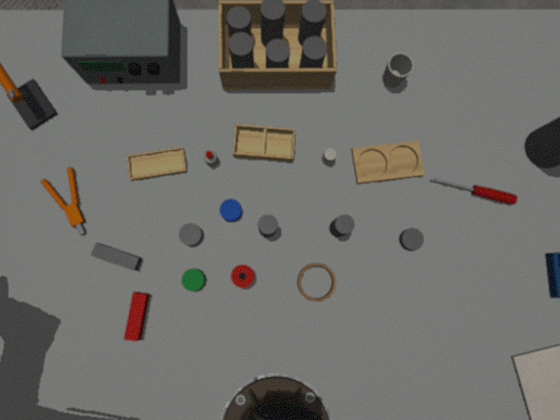

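View pics/scene0.png

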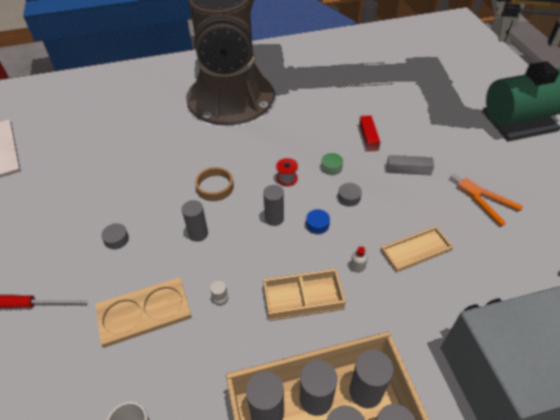

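Top view: the specimens are discs at (191,235) and (412,239), cores at (268,226) and (343,225), and the bar at (116,257). The trays are the trough (157,164), core tray (264,143) and disc board (388,161). The blue and green discs and the red bar are decoys. Next I'll measure positions from depth.

```bash
cat > h.py <<'E'
import numpy as np,cv2
def world(s,T=None):
    T=s["pose"] if T is None else T
    v,u=np.mgrid[:420,:560];d=s["depth"]
    P=np.stack([(u-s["cx"])/s["fx"]*d,(v-s["cy"])/s["fy"]*d,d],-1)
    return P@T[:3,:3].T+T[:3,3]
def meas(W,uv,r,zlo,zhi):
    u,v=uv;w=W[max(0,v-r):v+r,max(0,u-r):u+r].reshape(-1,3)
    p=w[(w[:,2]>zlo)&(w[:,2]<zhi)]
    (c,sz,a)=cv2.minAreaRect((p[:,:2]*1000).astype(np.float32))
    if sz[0]>sz[1]: a+=90
    # a+90.. long axis direction yaw
    return np.round(c,1),np.round(sz,1),round((a+90)%180,1),len(p),round(np.median(p[:,2])*1000,1)
E
python3 - <<'E'
from h import *
s=np.load("top0.npz");W=world(s)
print("bench z",[round(W[v,u,2]*1000,1) for u,v in((200,330),(300,190),(420,300),(200,190))])
for n,uv,r,lo,hi in [("disc1",(191,235),17,.018,.035),("disc2",(412,239),18,.018,.035),("core1",(268,222),22,.07,.1),("core2",(343,221),22,.07,.1),("bar",(116,257),32,.022,.045),
 ("trough",(157,164),35,.008,.022),("ctray",(264,143),36,.021,.036),("board",(388,161),42,.009,.022),("redbar",(136,316),30,.02,.045),("green",(194,280),16,.01,.05),("blue",(231,210),16,.01,.05),("bottle",(211,157),15,.01,.08),("white",(330,157),14,.01,.08)]:
    print(n,*meas(W,uv,r,lo,hi))
E
```

```text
bench z [np.float64(0.0), np.float64(0.2), np.float64(-2.1), np.float64(-3.5)]
disc1 [425.9 178.8] [48.9 46.9] 88.3 405 25.1
disc2 [ 404.7 -317.6] [48.4 47.3] 88.8 396 24.9
core1 [437.9   8. ] [39.7 39.9] 179.3 313 84.2
core2 [ 434.9 -153.5] [40.5 40.1] 89.4 323 83.9
bar [380.6 339.3] [101.   30.2] 69.8 668 30.0
trough [592.2 257.7] [ 59.  130.8] 98.3 439 13.2
ctray [635.5  11.3] [139.   73.5] 84.8 535 27.8
board [ 588.6 -277.2] [ 85.6 160. ] 96.0 1196 14.0
redbar [252.3 292.9] [ 31.6 100.1] 170.6 740 29.8
green [326.4 171.5] [48.1 47.4] 88.9 429 25.0
blue [479.1  89.1] [48.7 48.9] 160.0 399 24.9
bottle [596.3 132.1] [26.5 28.7] 123.3 171 39.2
white [ 596.7 -136.6] [27.1 27.1] 126.3 179 44.2
```

```bash
python3 - <<'E'
from h import *
W=world(np.load("top0.npz")).reshape(-1,3)
for y in range(-400,420,80):
    print(y,[int(1000*np.max(W[(abs(W[:,0]-x/1000)<.02)&(abs(W[:,1]-y/1000)<.04)][:,2],initial=-1)) for x in range(300,860,40)])
E
python3 -m pendant '[[[30,-90,0,0,0,-10],[60,-180,-20,0,0,-20],[89,-270,-40,0,0,-30],[89,-270,-60,0,0,-40],[89,-270,-80,0,0,-50],[89,-270,-80,0,0,-60],[89,-270,-80,0,0,-70],[89,-270,-80,0,0,-80],[89,-270,-80,0,0,-84.6],[89,-270,-80,0,0,-84.6]]]'
```

```text
-400 [4, 5, 4, 6, 5, 5, 18, 5, 5, 5, 5, 5, 5, 5]
-320 [5, 5, 29, 30, 5, 4, 18, 18, 20, 7, 5, 5, 72, 74]
-240 [5, 5, 5, 5, 6, 4, 19, 18, 19, 4, 4, 4, 71, 72]
-160 [28, 28, 4, 89, 87, 5, 6, 49, 48, 5, 4, 7, 107, 111]
-80 [29, 28, 5, 6, 5, 5, 5, 33, 31, 31, 5, 5, 111, 112]
0 [4, 950, 5, 87, 88, 5, 4, 33, 32, 32, 4, 6, 102, 111]
80 [45, 46, 4, 5, 29, 30, 4, 37, 38, 32, 4, 4, 94, 111]
160 [28, 29, 5, 32, 28, 5, 5, 62, 64, 6, 6, 4, 5, 6]
240 [34, 5, 5, 27, 5, 4, 14, 17, 17, 5, 5, 4, 133, 134]
320 [33, 33, 34, 33, 4, 4, 16, 17, 16, 5, 4, 5, 133, 134]
400 [5, 5, 35, 32, 21, 20, 16, 4, 5, 4, 5, 5, 133, 134]
clock: 1.35
tool_pos: [0.3805, 0.3385, 0.1463]
orientation: [-180.0, -0.0, 159.8]
force: [-0.6, -0.5, 0.6]
opening: 0.0874
```

```bash
python3 -m pendant '[[[0,0,-50,0,0,0],[0,0,-100,0,0,0],[0,0,-125,0,0,0],[0,0,-134,0,0,0],[0,0,-134,0,0,0]]]'
python3 -m pendant '[[[0,0,0,0,0,0],[0,0,0,0,0,0],[0,0,0,0,0,0],[0,0,0,0,0,0],[0,0,0,0,0,0],[0,0,0,0,0,0]]]' 1
python3 -m pendant '[[[0,0,8,0,0,0],[0,0,25,0,0,0],[0,0,45,0,0,0],[0,0,60,0,0,0],[0,0,60,0,0,0]]]'
```

```text
clock: 1.98
tool_pos: [0.3807, 0.3388, 0.0126]
orientation: [-180.0, 0.0, 159.9]
force: [0.5, 0.2, 0.5]
opening: 0.0875
clock: 2.72
tool_pos: [0.3807, 0.3387, 0.0126]
orientation: [-180.0, 0.0, 159.8]
force: [-0.3, -0.0, -0.5]
opening: 0.033
clock: 3.35
tool_pos: [0.381, 0.3393, 0.0737]
orientation: [179.9, 0.0, 159.8]
force: [-0.0, -0.2, -3.2]
opening: 0.0297
```

```bash
python3 -m pendant '[[[15,-6,0,0,0,3],[50,-19,0,0,0,8],[90,-35,0,0,0,13],[130,-50,0,0,0,18],[165,-64,0,0,0,23],[190,-73,0,0,0,26],[205,-79,0,0,0,28],[211,-81,0,0,0,28.5],[211,-81,0,0,0,28.5],[211,-81,0,0,0,28.5]]]'
python3 -m pendant '[[[0,0,-10,0,0,0],[0,0,-22,0,0,0],[0,0,-33,0,0,0],[0,0,-41,0,0,0],[0,0,-47,0,0,0],[0,0,-51,0,0,0],[0,0,-53,0,0,0],[0,0,-54,0,0,0],[0,0,-54.5,0,0,0],[0,0,-54.5,0,0,0]]]'
python3 - <<'E'
from plant import *
import cv2
for n in("scene","wrist"):
    s=snapshot(n);cv2.imwrite(f"pics/{n}1.png",s["pixels"][:,:,::-1])
a=cv2.imread("pics/scene1.png")[180:320,300:520];b=cv2.imread("pics/wrist1.png")
import numpy as np
cv2.imwrite("pics/c1.png",np.hstack([cv2.resize(a,(400,300)),cv2.resize(b,(400,300))]))
E
```

```text
clock: 4.6
tool_pos: [0.5909, 0.2579, 0.0723]
orientation: [-180.0, -0.0, -171.7]
force: [-0.2, -0.5, -0.9]
opening: 0.0298
clock: 5.85
tool_pos: [0.5918, 0.2578, 0.0189]
orientation: [180.0, 0.0, -171.7]
force: [-3.3, -1.1, 6.0]
opening: 0.0299
```

View pics/c1.png

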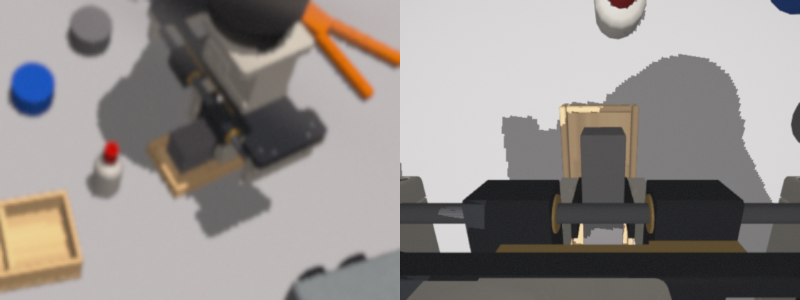

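The bar sits between the trough walls (wrist view, around (600,160)), with about 6 N of floor contact. I'll release it and go for the first disc.

```bash
python3 -m pendant '[[[0,0,0,0,0,0],[0,0,0,0,0,0],[0,0,0,0,0,0],[0,0,0,0,0,0],[0,0,20,0,0,0],[0,0,60,0,0,0],[0,0,85,0,0,0],[0,0,85,0,0,0]]]' -0.59
python3 -m pendant '[[[-50,-24,0,0,0,0],[-100,-48,0,0,0,-2],[-145,-69,0,0,0,-2],[-166,-79,0,0,0,-2],[-166,-79,-40,0,0,-2],[-166,-79,-70,0,0,-2],[-166,-79,-85,0,0,-2],[-166,-79,-91,0,0,-2],[-166,-79,-91,0,0,-2]]]'
python3 - <<'E'
from plant import *
from h import *
for n in("top",):
    s=snapshot(n);np.savez("top1.npz",**s)
    print(meas(world(s),(157,164),35,.029,.045))
    cv2.imwrite("pics/top1.png",s["pixels"][100:320,80:360,::-1])
E
```

```text
clock: 6.95
tool_pos: [0.5929, 0.2586, 0.1056]
orientation: [179.9, 0.2, -171.7]
force: [-0.3, -0.3, -0.8]
opening: 0.0699
clock: 8.07
tool_pos: [0.4255, 0.1785, 0.0117]
orientation: [-180.0, -0.0, -173.7]
force: [0.3, 0.1, 0.5]
opening: 0.0698
(array([589.7, 258.7]), array([31.6, 98.7]), 98.7, 510, np.float64(34.9))
```

View pics/top1.png

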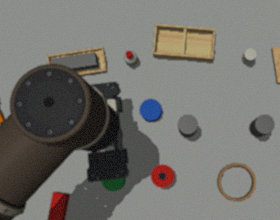

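```bash
python3 -m pendant '[[[0,0,0,0,0,0],[0,0,0,0,0,0],[0,0,0,0,0,0],[0,0,0,0,0,0],[0,0,0,0,0,0],[0,0,10,0,0,0],[0,0,30,0,0,0],[0,0,60,0,0,0],[0,0,90,0,0,0],[0,0,110,0,0,0]]]' 1
python3 -m pendant '[[[5,-15,0,0,0,0],[19,-50,0,0,0,0],[36,-95,0,0,0,0],[54,-142,0,0,0,0],[72,-190,0,0,0,0],[90,-237,0,0,0,0],[108,-285,0,0,0,0],[126,-332,0,0,0,0],[142,-375,0,0,0,0],[153,-405,0,0,0,0]]]'
python3 -m pendant '[[[5,-12,0,0,0,0],[6,-14,-10,0,0,0],[6,-14,-30,0,0,0],[6,-14,-50,0,0,0],[6,-14,-65,0,0,0],[6,-14,-75,0,0,0],[6,-14,-75,0,0,0]]]'
python3 - <<'E'
from plant import *
import cv2
s=snapshot("wrist");cv2.imwrite("pics/w2.png",s["pixels"][:,:,::-1])
E
```

```text
clock: 9.38
tool_pos: [0.4257, 0.1787, 0.1238]
orientation: [180.0, 0.0, -173.7]
force: [0.1, 0.4, -1.5]
opening: 0.0493
clock: 10.62
tool_pos: [0.5777, -0.2289, 0.1205]
orientation: [180.0, -0.1, -173.8]
force: [0.8, 0.3, -2.0]
opening: 0.0492
clock: 11.5
tool_pos: [0.5842, -0.2399, 0.0463]
orientation: [180.0, -0.1, -173.7]
force: [-0.3, -0.8, -1.0]
opening: 0.0491
```

View pics/w2.png

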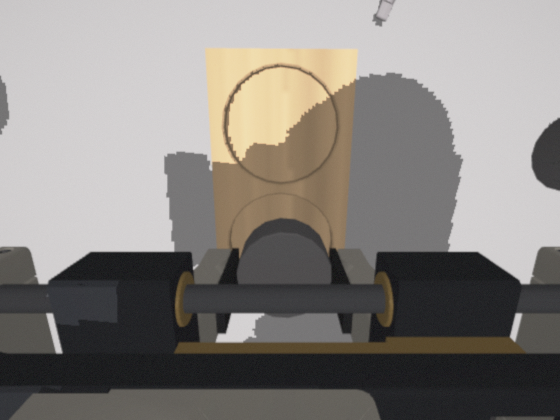

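The disc is held over the near recess (230–330, 190–270) and centred across the board. Lowering it now.

```bash
python3 -m pendant '[[[0,0,-6,0,0,0],[0,0,-13,0,0,0],[0,0,-19,0,0,0],[0,0,-24,0,0,0],[0,0,-27,0,0,0],[0,0,-29,0,0,0],[0,0,-30,0,0,0],[0,0,-30.5,0,0,0],[0,0,-30.5,0,0,0]]]'
```

```text
clock: 12.68
tool_pos: [0.5847, -0.2403, 0.0176]
orientation: [-180.0, 0.0, -173.7]
force: [-3.0, 2.2, 6.4]
opening: 0.049
```

```bash
python3 -m pendant '[[[0,0,0,0,0,0],[0,0,0,0,0,0],[0,0,0,0,0,0],[0,0,0,0,0,0],[0,0,15,0,0,0],[0,0,40,0,0,0],[0,0,60,0,0,0],[0,0,60,0,0,0]]]' -0.59
python3 -m pendant '[[[-50,-20,0,0,0,0],[-100,-42,0,0,0,0],[-145,-62,0,0,0,0],[-180,-77,0,0,0,0],[-180,-77,-30,0,0,0],[-180,-77,-50,0,0,0],[-180,-77,-62,0,0,0],[-180,-77,-64.5,0,0,0],[-180,-77,-64.5,0,0,0]]]'
python3 - <<'E'
from plant import *
from h import *
s=snapshot("top");print(meas(world(s),(370,157),22,.025,.04)); print(meas(world(s),(412,239),18,.018,.035))
s=snapshot("scene");cv2.imwrite("pics/s3.png",s["pixels"][180:400,:300,::-1])
E
python3 -m pendant '[[[0,0,0,0,0,0],[0,0,0,0,0,0],[0,0,0,0,0,0],[0,0,0,0,0,0],[0,0,0,0,0,0],[0,0,10,0,0,0],[0,0,30,0,0,0],[0,0,50,0,0,0],[0,0,60,0,0,0],[0,0,60,0,0,0]]]' 1
```

```text
clock: 13.68
tool_pos: [0.5862, -0.2406, 0.0794]
orientation: [-179.9, 0.2, -173.7]
force: [-0.1, -0.3, -0.7]
opening: 0.0696
clock: 14.8
tool_pos: [0.405, -0.3173, 0.0123]
orientation: [-180.0, 0.0, -173.7]
force: [-0.3, 0.7, 0.2]
opening: 0.0703
(array([0., 0.]), array([0., 0.]), 90.0, 0, np.float64(nan))
(array([0., 0.]), array([0., 0.]), 90.0, 0, np.float64(nan))
clock: 16.15
tool_pos: [0.4049, -0.3174, 0.0726]
orientation: [-180.0, 0.1, -173.7]
force: [-0.7, -0.9, -2.2]
opening: 0.049
  return _methods._mean(a, axis=axis, dtype=dtype,
  ret = ret.dtype.type(ret / rcount)
```

View pics/s3.png

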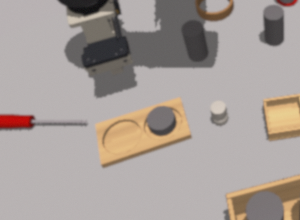

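Disc 1 is seated in its recess (crop (160,122)), and disc 2 is held. I'll place it in the other recess, then move to the core at (435,-153).

```bash
python3 -m pendant '[[[15,0,0,0,0,0],[50,1,0,0,0,0],[90,1,0,0,0,0],[130,2,0,0,0,0],[160,3,0,0,0,0],[180,3,0,0,0,0],[187,3,0,0,0,0],[187.5,3,-15,0,0,0],[187.5,3,-25,0,0,0],[187.5,3,-25,0,0,0]]]'
python3 -m pendant '[[[0,0,-6,0,0,0],[0,0,-13,0,0,0],[0,0,-19,0,0,0],[0,0,-24,0,0,0],[0,0,-27,0,0,0],[0,0,-29,0,0,0],[0,0,-30,0,0,0],[0,0,-30.5,0,0,0],[0,0,-30.5,0,0,0]]]'
```

```text
clock: 17.4
tool_pos: [0.5905, -0.3141, 0.0455]
orientation: [179.9, -0.2, -173.7]
force: [0.1, 0.0, -1.2]
opening: 0.049
clock: 18.52
tool_pos: [0.5922, -0.3143, 0.0174]
orientation: [-180.0, 0.0, -173.7]
force: [-2.8, 1.5, 5.9]
opening: 0.0493
```

```bash
python3 -m pendant '[[[0,0,0,0,0,0],[0,0,0,0,0,0],[0,0,0,0,0,0],[0,0,0,0,0,0],[0,0,15,0,0,0],[0,0,45,0,0,0],[0,0,80,0,0,0],[0,0,100,0,0,0],[0,0,100,0,0,0]]]' -0.59
python3 -m pendant '[[[-40,40,0,0,0,-4],[-80,80,0,0,0,-8],[-120,120,0,0,0,-11.5],[-157.6,160.5,0,0,0,-11.5],[-157.6,160.5,0,0,0,-11.5],[-157.6,160.5,0,0,0,-11.5]]]'
python3 - <<'E'
from plant import *
import cv2,numpy as np
s=snapshot("wrist");a=s["pixels"][:,:,::-1]
b=snapshot("scene")["pixels"][:,:,::-1]
cv2.imwrite("pics/c4.png",np.hstack([cv2.resize(a,(400,300)),cv2.resize(b,(400,300))]))
E
```

```text
clock: 19.65
tool_pos: [0.5936, -0.3148, 0.1198]
orientation: [-179.9, 0.3, -173.7]
force: [-0.6, 0.1, -0.5]
opening: 0.0694
clock: 20.4
tool_pos: [0.435, -0.1536, 0.1169]
orientation: [180.0, 0.1, 174.9]
force: [1.3, -0.4, -0.2]
opening: 0.0695
```

View pics/c4.png

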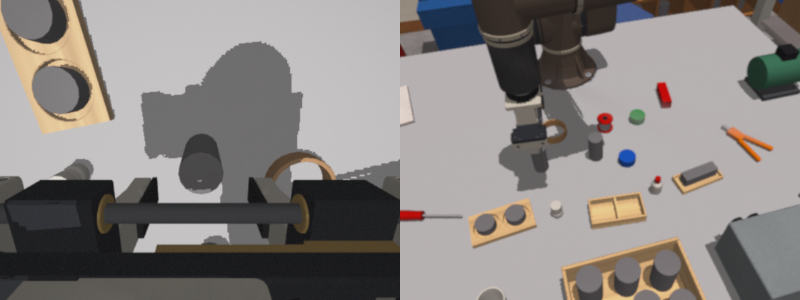

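Both discs are flat in their recesses, and the core is centred between the fingers (200,165). Grasping it and carrying it to the right-hand bay.

```bash
python3 -m pendant '[[[0,0,-25,0,0,0],[0,0,-50,0,0,0],[0,0,-67,0,0,0],[0,0,-67,0,0,0]]]'
python3 -m pendant '[[[0,0,0,0,0,0],[0,0,0,0,0,0],[0,0,0,0,0,0],[0,0,0,0,0,0],[0,0,0,0,0,0],[0,0,8,0,0,0],[0,0,22,0,0,0],[0,0,42,0,0,0],[0,0,60,0,0,0],[0,0,60,0,0,0]]]' 1
python3 -m pendant '[[[10,7,0,0,0,0],[35,23,0,0,0,0],[65,43,0,0,0,0],[97,65,0,0,0,0],[130,87,0,0,0,0],[160,106,0,0,0,0],[180,120,0,0,0,0],[193,128,0,0,0,0],[197.6,131.4,0,0,0,0],[197.6,131.4,0,0,0,0]]]'
python3 - <<'E'
from plant import *
import cv2,numpy as np
s=snapshot("wrist");a=s["pixels"][:,:,::-1]
b=snapshot("scene")["pixels"][150:360,150:430,::-1]
cv2.imwrite("pics/c5.png",np.hstack([cv2.resize(a,(400,300)),cv2.resize(b,(400,300))]))
E
```

```text
clock: 21.0
tool_pos: [0.4338, -0.1545, 0.0481]
orientation: [-180.0, -0.2, 174.7]
force: [0.3, 0.5, 0.9]
opening: 0.0695
clock: 22.25
tool_pos: [0.4349, -0.1537, 0.1106]
orientation: [180.0, 0.1, 174.8]
force: [0.6, 0.1, -3.4]
opening: 0.041
clock: 23.5
tool_pos: [0.6317, -0.0225, 0.1091]
orientation: [-180.0, -0.1, 174.8]
force: [0.4, -0.2, -2.0]
opening: 0.0417
```

View pics/c5.png

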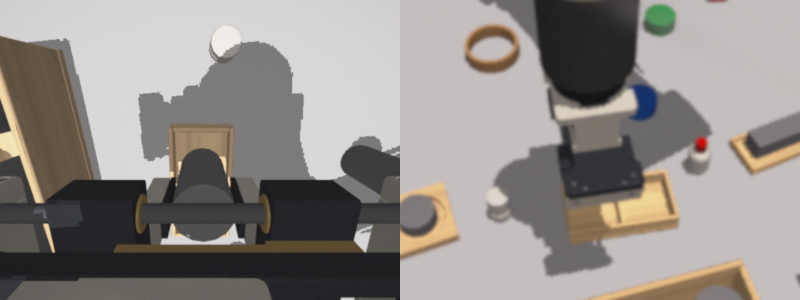

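Core centred between the bay walls (wrist, (205,155)). Lowering.

```bash
python3 -m pendant '[[[0,0,-10,0,0,0],[0,0,-22,0,0,0],[0,0,-33,0,0,0],[0,0,-40,0,0,0],[0,0,-46,0,0,0],[0,0,-46,0,0,0]]]'
python3 -m pendant '[[[0,0,-3,0,0,0],[0,0,-6,0,0,0],[0,0,-8,0,0,0],[0,0,-9,0,0,0],[0,0,-9.5,0,0,0],[0,0,-9.5,0,0,0]]]'
```

```text
clock: 24.35
tool_pos: [0.6319, -0.0224, 0.063]
orientation: [-180.0, -0.1, 174.8]
force: [-0.5, -0.3, -2.2]
opening: 0.0416
clock: 25.1
tool_pos: [0.6323, -0.0224, 0.0551]
orientation: [-180.0, 0.0, 174.8]
force: [-2.7, 1.4, 5.2]
opening: 0.0415
```

```bash
python3 -m pendant '[[[0,0,0,0,0,0],[0,0,0,0,0,0],[0,0,0,0,0,0],[0,0,0,0,0,0],[0,0,15,0,0,0],[0,0,40,0,0,0],[0,0,70,0,0,0],[0,0,70,0,0,0]]]' -0.59
python3 -m pendant '[[[-50,8,0,0,0,0],[-100,15,0,0,0,0],[-150,23,0,0,0,0],[-194.6,30.1,0,0,0,0],[-194.6,30.1,0,0,0,0],[-194.6,30.1,0,0,0,0],[-194.6,30.1,-25,0,0,0],[-194.6,30.1,-50,0,0,0],[-194.6,30.1,-74.5,0,0,0],[-194.6,30.1,-74.5,0,0,0]]]'
python3 -m pendant '[[[0,0,0,0,0,0],[0,0,0,0,0,0],[0,0,0,0,0,0],[0,0,0,0,0,0],[0,0,0,0,0,0],[0,0,8,0,0,0],[0,0,22,0,0,0],[0,0,42,0,0,0],[0,0,60,0,0,0],[0,0,60,0,0,0]]]' 1
python3 -m pendant '[[[10,2,0,0,0,0],[35,6,0,0,0,0],[65,12,0,0,0,0],[97,18,0,0,0,0],[130,24,0,0,0,0],[160,29,0,0,0,0],[180,33,0,0,0,0],[196,36,0,0,0,0],[200.6,36.7,0,0,0,0],[200.6,36.7,0,0,0,0]]]'
python3 - <<'E'
from plant import *
import cv2,numpy as np
s=snapshot("wrist");a=s["pixels"][:,:,::-1]
b=snapshot("scene")["pixels"][150:360,150:430,::-1]
cv2.imwrite("pics/c6.png",np.hstack([cv2.resize(a,(400,300)),cv2.resize(b,(400,300))]))
E
```

```text
clock: 26.1
tool_pos: [0.6342, -0.0221, 0.128]
orientation: [179.9, 0.3, 174.8]
force: [0.1, -0.1, -0.5]
opening: 0.0696
clock: 27.35
tool_pos: [0.4371, 0.0071, 0.048]
orientation: [-179.9, -0.2, 174.8]
force: [0.4, -1.1, 1.3]
opening: 0.0697
clock: 28.6
tool_pos: [0.4378, 0.008, 0.1105]
orientation: [179.9, 0.1, 174.8]
force: [0.7, 0.6, -2.6]
opening: 0.0413
clock: 29.85
tool_pos: [0.6377, 0.0443, 0.109]
orientation: [-180.0, -0.1, 174.8]
force: [0.5, 0.3, -2.6]
opening: 0.0412
```

View pics/c6.png

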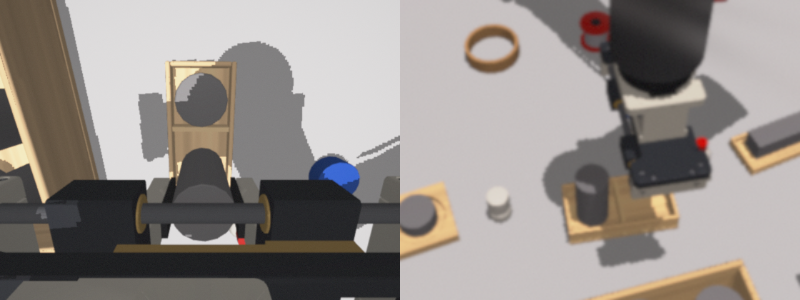

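The first core stands upright in its bay, and the second is held above the other bay. Lowering, releasing and retreating for a clear view.

```bash
python3 -m pendant '[[[0,0,-10,0,0,0],[0,0,-22,0,0,0],[0,0,-33,0,0,0],[0,0,-40,0,0,0],[0,0,-46,0,0,0],[0,0,-46,0,0,0]]]'
python3 -m pendant '[[[0,0,-3,0,0,0],[0,0,-6,0,0,0],[0,0,-8,0,0,0],[0,0,-9,0,0,0],[0,0,-9.5,0,0,0],[0,0,-9.5,0,0,0]]]'
```

```text
clock: 30.7
tool_pos: [0.6379, 0.0443, 0.063]
orientation: [-180.0, -0.0, 174.8]
force: [0.0, 0.1, -2.6]
opening: 0.0414
clock: 31.45
tool_pos: [0.6383, 0.0444, 0.0552]
orientation: [-180.0, 0.0, 174.8]
force: [-4.0, 0.2, 4.8]
opening: 0.0413
```

```bash
python3 -m pendant '[[[0,0,0,0,0,0],[0,0,0,0,0,0],[0,0,0,0,0,0],[0,0,0,0,0,0],[0,0,15,0,0,0],[0,0,45,0,0,0],[0,0,90,0,0,0],[0,0,140,0,0,0],[0,0,170,0,0,0],[0,0,170,0,0,0]]]' -0.59
python3 -m pendant '[[[-30,40,0,0,0,0],[-60,80,0,0,0,0],[-90,120,0,0,0,0],[-120,160,0,0,0,0],[-150,210,0,0,0,0],[-180,260,0,0,0,0],[-210,310,0,0,0,0],[-240,360,0,0,0,0],[-260,400,0,0,0,0],[-260,400,0,0,0,0]]]'
python3 - <<'E'
from plant import *
from h import *
s=snapshot("top");W=world(s)
for n,uv,r,lo,hi in [("bar",(157,164),35,.029,.045),("c+",(250,136),20,.08,.1),("c-",(281,138),20,.08,.1),("d+",(372,159),20,.024,.04),("d-",(403,157),20,.024,.04)]:
    try: print(n,*meas(W,uv,r,lo,hi))
    except Exception as e: print(n,e)
b=snapshot("scene")["pixels"][:,:,::-1]
cv2.imwrite("pics/c7.png",np.hstack([cv2.resize(s["pixels"][90:210,80:460,::-1],(400,126)),np.zeros((126,10,3),np.uint8)]))
cv2.imwrite("pics/c7.png",np.vstack([cv2.resize(s["pixels"][90:210,80:460,::-1],(560,177)),b]))
E
```

```text
clock: 32.7
tool_pos: [0.6397, 0.0447, 0.2286]
orientation: [179.9, 0.4, 174.8]
force: [0.0, -0.1, -1.0]
opening: 0.0698
clock: 33.95
tool_pos: [0.3765, 0.4465, 0.2235]
orientation: [-180.0, -0.0, 175.0]
force: [-0.7, -0.3, 0.4]
opening: 0.0696
bar [589.9 259.4] [ 31.7 100.7] 98.1 618 34.9
c+ [636.8  43.7] [38.6 41.5] 179.1 302 89.2
c- [630.6 -22.9] [40.3 40.2] 68.7 302 89.0
d+ [ 583.  -240.7] [48.  48.8] 150.2 368 30.1
d- [ 589.8 -299. ] [79.8 48.1] 88.4 397 30.0
```

View pics/c7.png

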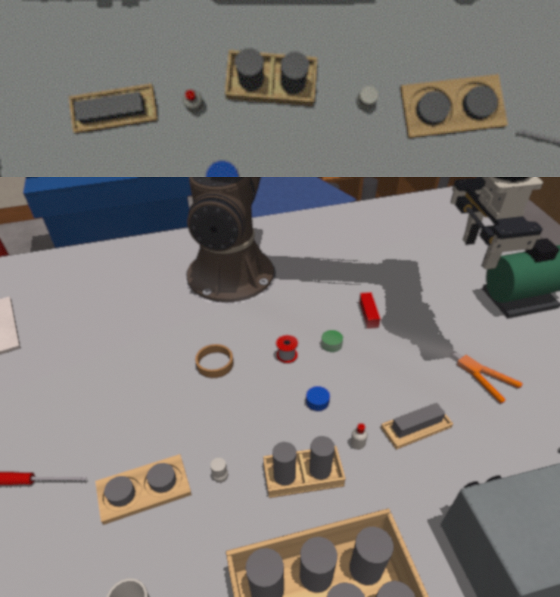

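All five specimens are seated: top heights read 35, 89 and 30 mm, which puts the undersides at 5 mm. The arm is clear, so I'll hand in.

```bash
python3 -c "
from plant import *
print(close_job())"
```

```text
the job is handed in; nothing more can be done
None
```

All five specimens are in their trays and the job is handed in, at about 34 s of the 128 s allowed. `close_job()` reports no verdict, so what follows is from my own last checks.

- **Placing:** The bar is in the trough, the discs are in the two recesses, and the cores stand upright one in each bay. Each was lowered until it touched the floor at about 5–6 N, then released. The decoys were left alone.
- **Last checks:** Depth from the top camera put the specimen tops at 34.9 mm (bar), 89.2 and 89.0 mm (cores) and 30.1 and 30.0 mm (discs). That puts every underside on the 5 mm floors.
- **Position:** The bar, both cores and the first disc were within about 3 mm of their targets, and the bar's direction agreed with the trough to about 0.2°. The arm was clear, with the tool about 0.22 m above the bench.
- **Checks that failed:** One mid-job depth check of the discs found nothing because the arm blocked the camera. In the last check, the second disc's outline also took in part of its neighbour, so its centre reading is not reliable. Its height reading and the pictures show it flat in its recess.

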